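# Refit the egg timer's twist dial

## Task

The egg timer's orange twist dial is hanging on the forked hook: lift it up and off, and fit it to the timer, turning it until the cross-shaped stem meshes with the cross-shaped socket, then push it fully home so that its disc is flush on the timer's top. Do not let go: finish still gripping the dial by its bar and pressing it down firmly against the spring in the socket. Leave the rooks and the ashtray where they stand, undisturbed.

Things in the scene. Friction and masses are not known exactly. Their poses are not given: they have to be found in the camera images.
- dial: Loose orange twist dial, about 60 g, hanging upright on the hook. Origin: centre of its disc's underside; z up. Disc 50 mm diameter, 10 mm thick (z 0 to 10 mm). On top stands an orange bar grip 40 mm long (along its x), 12 mm wide (along y), from z 10 to 39 mm, with a thin white line along its top.
- dial_tip (a point): End of the dial's cream splined stem, 22 mm below the disc on its axis. The stem's section is a cross: two blades 20 mm tip to tip and 6 mm thick, one along the bar grip (dial x), one across it (dial y); the last 2 mm are slightly smaller (18 x 4.5 mm).
- timer: Orange egg-shaped timer body, 80 mm across, 60 mm tall, held fast to the stool by a suction foot. Origin: centre of its underside; z up. Its flat top, 57 mm across, has a cream centre with a cross-shaped socket, slots along its x and y. Black bars on top and flank mark the four directions of the slots.
- timer_mouth (a point): Centre of the socket's mouth on the timer's flat top, 60 mm above the stool. The dial's origin lies here when fully home. Socket: two crossed slots 22 mm tip to tip, 8 mm wide, 32 mm deep; the stem fits at any of four angles a quarter turn apart, with about 5 degrees of play either way.
- plunger (a joint): Brass spring plunger, 7 mm thick, on the socket's axis, its tip 16 mm below the mouth when free (value 0). Value: how far it is pushed down, m; 0.006 when the dial is fully home. The stem's end pushes it: about 3 N at first, 8 N when home; it would push a released dial up again.
- stand: Dark steel hook stand, fixed; origin on the stool below the fork's middle; z up. Base plate 60 x 100 x 10 mm. A post at x +45 mm carries a level fork pointing to -x: two prongs 7 mm wide, 25 mm apart inside, tops 85 mm above the stool, ends (x -31 to -36 mm) turned up 7 mm. Nothing is above 92 mm. The disc rests on the prongs; the stem hangs between them and passes freely straight up.
- rook_near: Loose cream plastic chess rook, 30 mm diameter, 54 mm tall; origin at the centre of its underside. A bystander.
- rook_far: Loose cream plastic chess rook, 30 mm diameter, 54 mm tall; origin at the centre of its underside. A bystander.
- ashtray: Loose empty glass ashtray, 84 mm diameter, 26 mm tall; origin at the centre of its underside. A bystander.
- piece_box: Roll-top wooden box, fixed, 120 mm deep (x), 180 mm wide (y), 85 mm tall; origin at the centre of its underside. Not used.
Mind the look-alikes: they are no part of the job. Leave any pink look-alike of the dial alone.

How it is judged:
On the way, in this order (a step that is already met when the one before it is completed fails the run):
1. the dial is held in the fingers, lifted up and off the hook, touching neither stand nor timer (z of dial in the frame of stand above 0.1 m and contact force between dial and stand below 0.05 N and contact force between dial and timer below 0.05 N and contact force between the fingers and dial above 1 N), for 0.2 s.
2. the stem has meshed and entered the socket by at least 8 mm (z of dial in the frame of timer_mouth below 0.014 m and horizontal distance between dial and timer_mouth below 0.004 m and angle between dial's own z axis and vertical below 0.15 rad), for 0.1 s.
At the end, for the whole second after the job is handed in: The dial is fully home on the timer: disc within 2 mm of the timer's top, centred within 3 mm, upright within 0.08 rad, the plunger pushed down more than 4 mm, the dial pressing on the timer with more than 4 N, still gripped by the fingers (over 2 N) and at rest (z of dial in the frame of timer_mouth below 0.002 m and horizontal distance between dial and timer_mouth below 0.003 m and angle between dial's own z axis and vertical below 0.08 rad and value of joint plunger above 0.004 m and contact force between dial and timer above 4 N and contact force between the fingers and dial above 2 N and linear speed of dial below 0.02 m/s); the arm keeps its last pose, push and grip.
It fails at once if a rook or the ashtray is pushed more than 15 mm or tipped (distance of any of rook_near, rook_far, ashtray from where it was at the start of the episode above 0.015 m or angle between any of rook_near, rook_far, ashtray's own z axis and vertical above 0.5 rad).
It also fails if it takes over 40 s, if anything falls off the work surface, if the arm or the gripper's body presses on something with over 40 N, if the wrist force passes 120 N, or if a joint passes its speed limit or range.

## Robot

A 6-joint arm with a two-finger parallel gripper is mounted at the origin on the work surface. World frame = base frame: x ahead of the robot, y to its left, z up, the work surface at z = 0. Lengths are in m, angles in rad, forces in N, time in s.
With the tool pointing down it reaches from about 0.35 to 0.725 m from the base axis. Payload 6 kg.
Tool frame: the origin (TCP) lies at the very end of the fingers, on their centre line; the grasp point (between the pads) lies 19 mm behind it; z points along the fingers, y is the line along which they close (so a half turn about z gives the same grasp; the last joint's range is limited). The gripper opens to 85 mm and grips with 20 to 120 N. Pads are 22 mm wide; open, the fingers measure 114 mm over their backs; the gripper's body (76 mm by 85 mm) begins 54 mm behind the grasp point. The pads swing forward as they close: fully open they stand 13 mm farther back than shut.
Start: joints at [1.585, 0.04, 0.085, 0, -1.615, -0.334], TCP at [0.189, 0.57, 0.231] pointing down, gripper open.
Joint ranges: [-2.56, 2.56], [-1.29, 2.01], [-1.08, 1.49], [-3.29, 1.98], [-2.81, -0.18], [-2.99, 2.99]. Speed limits (rad/s): [2.57, 2.57, 3.01, 3.14, 3.14, 3.14].

## Interface

Orientations are given as a unit quaternion [x, y, z, w].
In Python, from bench import bot gives the robot as it stands.
- The arm moves only by the shell command python3 -m creep 'ROWS'. ROWS is JSON, one flat list of numbers, 5 for each row, row after row: the closure, from 0 (fully open) to 1 (shut), then the shift along the tool's x, y, z in units of 50 mm (1.0 is 50 mm), then the turn about the tool's z in rad. A call has 1 to 20 rows; each row shifts and turns the commanded pose from where the row before left it, along the tool's axes as they then stand; what a row does not reach is not made up. A row lasts 1/10 s, in which the tool goes at most 50 mm and 8.59 degrees, less where a joint would pass 70% of its speed; a pose out of reach is approached as far as the arm can. A call is refused whole if a number of a shift passes 1 or a number of a turn 0.15, either way. A call with a gripper value outside its range is refused whole. The fingers move at their own pace and stop on an object; the grip force is fixed at half the most. Time passes only in rows, so rows that do not move let the fingers close. It gives the time, the measured TCP pose, the force, the opening and the grip force at its end, in the units of the state.
- bot.get_obs(): the state, without advancing time (a new reading comes with each control period).
- bot.camera(name): name is "scene" or "top" or "wrist"; returns the picture (384x512x3 uint8, red, green, blue); there is no depth.
- bot.get_calibration(name): a dict with "mtx" (3x3 intrinsics, pixels), "dist" ([k1, k2, p1, p2, k3] as OpenCV has them; the pictures are not rectified), "R" (3x3) and "t" (3): a world point X has camera coordinates R X + t; the wrist camera has in their place "tool_from_camera" (4x4, takes a point from camera to tool coordinates, whose origin is the TCP and whose axes are the flange's). Camera axes: x right, y down, z forward; pixel columns grow to the right and rows downward; lengths in m; the calibration is good to about 2 mm. A picture is of the moment at which its call begins: read the wrist's pose just before it. get_calibration takes no time and is no camera call.
- bot.close_job(): hands the job in; it is judged then, once.
Trained networks look in the newest picture that a camera, given by its name, has taken for a name from the list of things; names that differ only in an ending like _2 or _b are one class to them, and where a whole thing is asked for, a point or a joint stands for the part that bears it (a point fixed in the world has none). Each returns a list of dicts, best first, with "conf" (0 to 1); they miss things now and then, are a little off and sometimes report something else, mostly with a low value. They report only what shows in the picture. A call takes as long as a camera call. They do not tell look-alikes from the thing itself.
- bot.spot_in(camera, thing): "xy" ([column, row] in pixels, amid what is visible of it).
- bot.silhouettes(camera, thing): "pixels" (384x512 bool, what is visible of it) and "xy" ([column, row] in pixels, amid what is visible of it).
- bot.mark_of(camera, thing): "xy" ([column, row] in pixels: a listed point, or the origin of a listed thing).
The state is a dict: "time_s": time; "q": joint angles; "joint_velocities": joint speeds; "joint_torque": joint torques, N m; "position": TCP position; "tool_rot": TCP orientation; "contact_force": force on the tool from outside, world axes, zero at the start; "torque": the same for the moment, N m; "finger_gap": finger opening in m; "finger_force": force on a finger pad.
Only numpy, scipy, OpenCV 4.12 (cv2) and the standard library are available. Lean on these libraries where they do the work, as an engineer would, in place of code of your own. Each camera call takes 0.05 s, during which the arm holds its last target. There are 200 camera calls.

## Working session

There is one attempt and no reset: what is moved stays moved. The work goes in short steps, Python scripts to look and compute and a shell command to move; the robot and the scene stay as the last step left them, time stands still between calls to the robot, and variables do not carry over. Pictures are saved under pics/ and viewed, at most 10 in all, crops included, and the job is handed in when it is done.

```bash
mkdir -p pics; ls; cat > h.py <<'E'
import numpy as np, cv2
from bench import bot
from scipy.spatial.transform import Rotation as Ro
def save(name,img,f=1): cv2.imwrite('pics/'+name,cv2.resize(img[:,:,::-1],None,fx=f,fy=f,interpolation=cv2.INTER_CUBIC))
def ray(cam,px,obs=None):
    c=bot.get_calibration(cam)
    p=cv2.undistortPoints(np.array([[px]],float),np.array(c['mtx']),np.array(c['dist']))[0,0]
    d=np.array([p[0],p[1],1])
    if cam=='wrist':
        o=obs or bot.get_obs(); T=np.eye(4);T[:3,:3]=Ro.from_quat(o['tool_rot']).as_matrix();T[:3,3]=o['position']
        M=T@np.array(c['tool_from_camera']); return M[:3,3],M[:3,:3]@d
    R=np.array(c['R']);return -R.T@np.array(c['t']),R.T@d
def atz(cam,px,z,obs=None):
    o,d=ray(cam,px,obs); return o+d*(z-o[2])/d[2]
def tri(rs):
    A=0;b=0
    for o,d in rs:
        d=d/np.linalg.norm(d);P=np.eye(3)-np.outer(d,d);A=A+P;b=b+P@o
    return np.linalg.solve(A,b)
E
python3 - <<'E'
from h import *
o=bot.get_obs();print(o)
a=bot.camera('scene');b=bot.camera('top');w=bot.camera('wrist')
save('a.png',np.vstack([np.hstack([a,b])]),0.78)
save('w.png',w)
for c in ['scene','top','wrist']:
  for t in ['dial','dial_tip','timer','timer_mouth','stand','rook_near','ashtray']:
    print(c,t,[(np.round(r['xy']).tolist(),round(r['conf'],2)) for r in bot.mark_of(c,t)])
E
```

```text
pics
{'time_s': 0.0, 'q': array([ 1.58469145e+00,  4.08366714e-02,  8.38229145e-02, -4.28014736e-04,
       -1.61551238e+00, -3.33675978e-01]), 'joint_velocities': array([-0.00025518,  0.00015355, -0.00014171,  0.00065376, -0.00014154,
        0.00124656]), 'joint_torque': array([-9.70973633e-04, -3.68205965e+01,  3.47403324e+01,  6.93197787e+00,
       -5.49208315e-03, -4.31008914e-06]), 'position': array([0.18845973, 0.56929394, 0.23027844]), 'tool_rot': array([ 9.87245837e-01, -1.59200705e-01, -6.10289157e-05,  8.88844544e-04]), 'contact_force': array([ 0.5138325 , -0.24664533, -0.0122364 ]), 'torque': array([-0.02509207,  0.02529416, -0.00993812]), 'finger_force': 0.0, 'finger_gap': 0.08539046561813582}
scene dial [([267.0, 163.0], 0.97), ([294.0, 119.0], 0.69), ([254.0, 125.0], 0.69)]
scene dial_tip [([290.0, 127.0], 0.96), ([254.0, 132.0], 0.73), ([261.0, 170.0], 0.63)]
scene timer [([148.0, 258.0], 0.98)]
scene timer_mouth [([136.0, 243.0], 0.64)]
scene stand [([292.0, 147.0], 0.92), ([185.0, 177.0], 0.39)]
scene rook_near [([240.0, 208.0], 0.6)]
scene ashtray [([184.0, 174.0], 0.56)]
top dial [([176.0, 234.0], 0.6), ([218.0, 240.0], 0.59), ([187.0, 278.0], 0.54), ([340.0, 241.0], 0.4)]
top dial_tip [([176.0, 238.0], 0.77), ([221.0, 235.0], 0.74), ([191.0, 276.0], 0.72)]
top timer [([341.0, 240.0], 0.8)]
top timer_mouth [([345.0, 238.0], 0.86)]
top stand [([183.0, 232.0], 0.71)]
top rook_near [([263.0, 225.0], 0.54)]
top ashtray [([271.0, 285.0], 0.74)]
wrist dial []
wrist dial_tip []
wrist timer []
wrist timer_mouth []
wrist stand []
wrist rook_near []
wrist ashtray []
```

View pics/a.png

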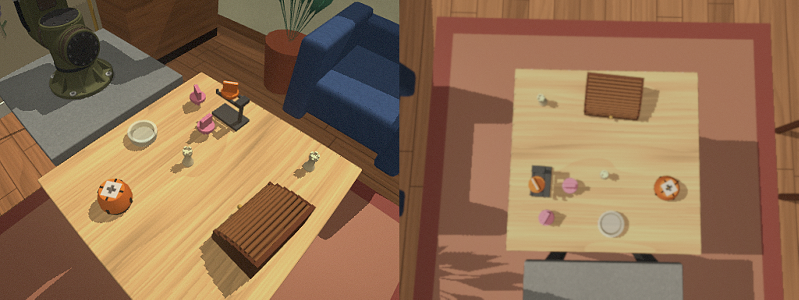

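```bash
python3 - <<'E'
from h import *
a=bot.camera('scene');b=bot.camera('top')
A=a[90:200,220:330];B=b[205:305,150:250]
save('crop.png',np.hstack([cv2.resize(A,(400,400),interpolation=2),cv2.resize(B,(400,400),interpolation=2)]))
for p,n in [((294,119),'s'),((267,163),'s'),((254,125),'s')]: print(n,atz('scene',p,.085))
for p in [(176,234),(218,240),(187,278)]: print('t',atz('top',p,.085), atz('top',p,0))
print('timer',atz('top',(345,238),.06),atz('scene',(136,243),.06),'stand',atz('top',(183,232),0),atz('scene',(292,147),0))
print('rook',atz('top',(263,225),0),'ash',atz('top',(271,285),0))
E
```

```text
s [0.48660413 0.20688334 0.085     ]
s [0.53270609 0.07126033 0.085     ]
s [0.43786549 0.13281097 0.085     ]
t [0.492934   0.20635322 0.085     ] [0.49538115 0.22050542 0.        ]
t [0.48088265 0.10765648 0.085     ] [0.48234192 0.11371828 0.        ]
t [0.3922708  0.17663039 0.085     ] [0.38646635 0.18834614 0.        ]
timer [ 0.49227281 -0.19489149  0.06      ] [ 0.48076093 -0.2056363   0.06      ] stand [0.500769   0.20300485 0.        ] [0.48777072 0.20818238 0.        ]
rook [5.22523240e-01 4.21535045e-04 0.00000000e+00] ash [ 0.3733485  -0.02199665  0.        ]
```

View pics/crop.png

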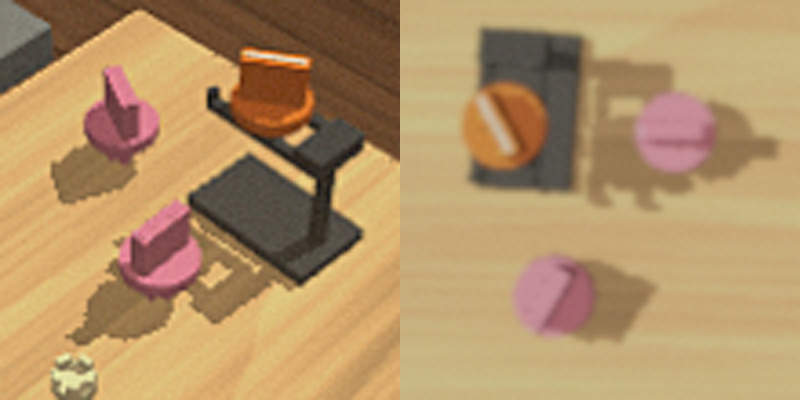

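The orange dial on the fork is at top (176,234) and scene (294,119). The other two candidates, top (218,240) and (187,278), are pink and not on the hook, so they're decoys. The crop confirms this. In the top view its bar lies at about 31° in world.

```bash
python3 -m creep '[0,0.66,0.42,0,0, 0,0.66,0.42,0,0, 0,0.66,0.42,0,0, 0,0.66,0.42,0,0, 0,0.66,0.42,0,0, 0,0.66,0.42,0,0, 0,0.66,0.42,0,0, 0,0.66,0.42,0,0, 0,0.66,0.42,0,0, 0,0.66,0.42,0,0, 0,0.66,0.42,0,0, 0,0.66,0.42,0,0, 0,0,0,0,-0.145, 0,0,0,0,-0.145, 0,0,0,0,-0.145, 0,0,0,0,-0.145, 0,0,0,0,-0.145, 0,0,0,0,-0.145]'
cat > look.py <<'E'
from h import *
import sys
n=sys.argv[1]
o=bot.get_obs();w=bot.camera('wrist');save(n,w)
R=Ro.from_quat(o['tool_rot']).as_matrix();print(o['time_s'],o['position'],'yaw',np.degrees(np.arctan2(R[1,0],R[0,0])),'zax',R[:,2],'gap',o['finger_gap'],'F',o['contact_force'])
print(np.round(bot.get_calibration('wrist')['tool_from_camera'],3).tolist())
for t in ['dial','dial_tip','stand','timer','timer_mouth']:
  for r in bot.mark_of('wrist',t): print(t,np.round(r['xy']),round(r['conf'],2),[np.round(atz('wrist',r['xy'],z,o),4).tolist() for z in ((.085,) if t=='dial' else (.063,.06))])
E
python3 look.py w1.png
```

```text
time_s: 3.1
position: [0.4853, 0.2058, 0.2314]
tool_rot: [0.962, 0.274, 0.0, 0.0]
contact_force: [0.1, 0.2, 0.3]
finger_gap: 0.0852
finger_force: 0.0
3.1 [0.4852971  0.20578735 0.23135291] yaw 31.86118653890699 zax [ 5.74505838e-05 -4.44640931e-05 -9.99999997e-01] gap 0.08522234067953383 F [0.06899103 0.21964044 0.26289565]
[[0.001, -0.955, -0.297, 0.078], [1.0, 0.001, -0.0, 0.001], [0.001, -0.297, 0.955, -0.143], [0.0, 0.0, 0.0, 1.0]]
dial [258. 172.] 0.97 [[0.492, 0.2064, 0.085]]
dial [231. 231.] 0.78 [[0.4184, 0.1958, 0.085]]
dial [318. 198.] 0.55 [[0.5021, 0.1362, 0.085]]
dial_tip [314. 192.] 0.86 [[0.5009, 0.1356, 0.063], [0.5004, 0.1346, 0.06]]
dial_tip [259. 167.] 0.82 [[0.4932, 0.2054, 0.063], [0.4926, 0.205, 0.06]]
dial_tip [231. 228.] 0.81 [[0.4113, 0.1945, 0.063], [0.41, 0.194, 0.06]]
stand [260. 161.] 0.81 [[0.4988, 0.2076, 0.063], [0.4983, 0.2072, 0.06]]
timer [469. 296.] 0.69 [[0.4931, -0.1287, 0.063], [0.4925, -0.1323, 0.06]]
timer_mouth [494. 316.] 0.74 [[0.4872, -0.1867, 0.063], [0.4866, -0.1908, 0.06]]
```

View pics/w1.png

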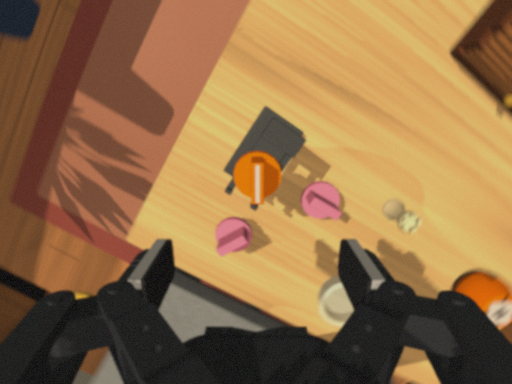

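```bash
cat > dial.py <<'E'
from h import *
import sys
def measure(ztop):
    o=bot.get_obs();w=bot.camera('wrist')
    best=None
    for r in bot.silhouettes('wrist','dial'):
        m=r['pixels'];hsv=cv2.cvtColor(w,cv2.COLOR_RGB2HSV)
        med=np.median(hsv[m][:,0])
        if 4<med<20: best=m;break
    k=cv2.morphologyEx(best.astype(np.uint8),cv2.MORPH_CLOSE,np.ones((7,7)))
    k=cv2.erode(k,np.ones((3,3)))
    white=(hsv[:,:,1]<130)&(hsv[:,:,2]>120)&(k>0)
    n,l,s,_=cv2.connectedComponentsWithStats(white.astype(np.uint8)); i=1+np.argmax(s[1:,4]);ys,xs=np.where(l==i)
    P=np.array([atz('wrist',(x,y),ztop,o)[:2] for x,y in zip(xs,ys)])
    c=P.mean(0);u,sv,vt=np.linalg.svd(P-c);pr=(P-c)@vt[0]
    mid=c+vt[0]*(pr.max()+pr.min())/2
    print('line n',len(xs),'centroid',c,'mid',mid,'len',np.ptp(pr),'ang',np.degrees(np.arctan2(vt[0][1],vt[0][0]))%180)
    R=Ro.from_quat(o['tool_rot']).as_matrix();print('pos',o['position'],'yaw',np.degrees(np.arctan2(R[1,0],R[0,0])))
    d=np.array([*(mid-o['position'][:2]),0]);print('tool delta mm',R.T@d*1000)
measure(float(sys.argv[1]))
E
python3 dial.py 0.124
```

```text
line n 188 centroid [0.49007808 0.20667725] mid [0.48987974 0.20655566] len 0.03537144583608104 ang 31.509465551750083
pos [0.48529639 0.20585667 0.23134029] yaw 31.360577483533113
tool delta mm [4.27753660e+00 1.78840456e+00 2.74051604e-04]
```

```bash
python3 -m creep '[0,0.08,0.04,0.4,0, 0,0,0,0.5,0, 0,0,0,0.5,0, 0,0,0,0.4,0, 0,0,0,0.4,0, 0,0,0,0.3,0, 0,0,0,0.12,0, 0,0,0,0,0, 1,0,0,0,0, 1,0,0,0,0, 1,0,0,0,0, 1,0,0,0,0, 1,0,0,0,0, 1,0,0,0,0, 1,0,0,0,0, 1,0,0,0,0]'; python3 look.py w2.png | head -2
```

```text
time_s: 5.1
position: [0.49, 0.2064, 0.1007]
tool_rot: [0.962, 0.272, 0.0, -0.0]
contact_force: [-0.1, 0.7, 2.0]
finger_gap: 0.0109
finger_force: 60.9
5.1 [0.48996203 0.20636062 0.10072929] yaw 31.52826989766057 zax [ 6.63327416e-04  2.82994244e-04 -9.99999740e-01] gap 0.010885641169632095 F [-0.11309072  0.65561598  2.04381221]
[[0.001, -0.955, -0.297, 0.078], [1.0, 0.001, -0.0, 0.001], [0.001, -0.297, 0.955, -0.143], [0.0, 0.0, 0.0, 1.0]]
```

View pics/w2.png

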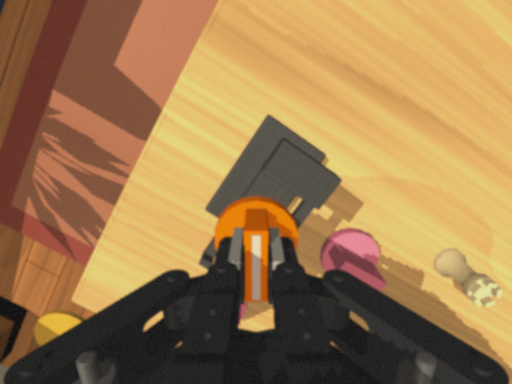

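```bash
python3 -m creep '[1,0,0,-0.2,0, 1,0,0,-0.4,0, 1,0,0,-0.5,0, 1,0,0,-0.5,0, 1,0,0,-0.5,0, 1,0,0,-0.3,0, 1,0,0,0,0, 1,0,0,0,0]'
python3 -m creep '[1,-0.2,0.3,0,0, 1,-0.47,0.62,0,0, 1,-0.47,0.62,0,0, 1,-0.47,0.62,0,0, 1,-0.47,0.62,0,0, 1,-0.47,0.62,0,0, 1,-0.47,0.62,0,0, 1,-0.47,0.62,0,0, 1,-0.47,0.62,0,0, 1,-0.47,0.62,0,0, 1,-0.47,0.62,0,0, 1,-0.3,0.32,0,0, 1,0,0,0,0, 1,0,0,0,0, 1,0,0,0,0]'; python3 look.py w3.png
```

```text
time_s: 6.2
position: [0.4894, 0.2063, 0.2191]
tool_rot: [0.962, 0.272, -0.001, -0.0]
contact_force: [1.4, 0.1, -1.5]
finger_gap: 0.0107
finger_force: 60.4
time_s: 7.7
position: [0.4462, -0.2198, 0.2197]
tool_rot: [0.962, 0.272, -0.0, -0.0]
contact_force: [0.2, 0.8, -0.5]
finger_gap: 0.011
finger_force: 60.4
7.7 [ 0.44620157 -0.21984175  0.21971142] yaw 31.554127729772787 zax [-8.57442158e-04  2.57731706e-04 -9.99999599e-01] gap 0.01104749516135187 F [ 0.23465288  0.81810337 -0.46948603]
[[0.001, -0.955, -0.297, 0.078], [1.0, 0.001, -0.0, 0.001], [0.001, -0.297, 0.955, -0.143], [0.0, 0.0, 0.0, 1.0]]
dial [257. 231.] 0.86 [[0.3988, -0.2508, 0.085]]
timer [257. 126.] 0.71 [[0.4918, -0.1943, 0.063], [0.4916, -0.1945, 0.06]]
timer_mouth [257. 130.] 0.73 [[0.4882, -0.1962, 0.063], [0.4879, -0.1964, 0.06]]
```

View pics/w3.png

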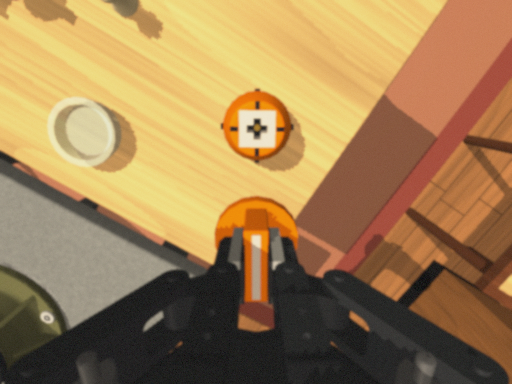

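```bash
cat > tm.py <<'E'
from h import *
o=bot.get_obs();w=bot.camera('wrist');R=Ro.from_quat(o['tool_rot']).as_matrix()
hsv=cv2.cvtColor(w,cv2.COLOR_RGB2HSV)
s=[r for r in bot.silhouettes('wrist','timer')][0]
m=cv2.morphologyEx(s['pixels'].astype(np.uint8),cv2.MORPH_CLOSE,np.ones((9,9)))
m=cv2.erode(m,np.ones((3,3)))
cream=((hsv[:,:,1]<75)&(hsv[:,:,2]>150)&(m>0)).astype(np.uint8)
n,l,st,_=cv2.connectedComponentsWithStats(cream);i=1+np.argmax(st[1:,4])
ys,xs=np.where(l==i);hull=cv2.convexHull(np.c_[xs,ys].astype(np.float32))[:,0]
W=np.array([atz('wrist',p,.06,o) for p in hull]);L=((W-o['position'])@R)[:,:2]*1000  # tool mm
r=cv2.minAreaRect(L.astype(np.float32));print('cream rect tool mm',r)
# dark cross inside
f=np.zeros_like(cream);cv2.fillConvexPoly(f,hull.astype(int),1);f=cv2.erode(f,np.ones((5,5)))
gray=cv2.cvtColor(w,cv2.COLOR_RGB2GRAY);ys,xs=np.where((f>0)&(gray<130))
D=((np.array([atz('wrist',p,.06,o) for p in zip(xs,ys)])-o['position'])@R)[:,:2]*1000
print('dark n',len(D),'mean',D.mean(0),'box mid',(D.max(0)+D.min(0))/2,np.ptp(D,axis=0))
print('world',W.mean(0),o['position'])
crop=w[85:175,210:305];save('c_%d.png'%int(o['time_s']*100),crop,6)
E
python3 tm.py; python3 dial.py 0.2427; ls pics
```

```text
cream rect tool mm ((48.72522735595703, 1.3127803802490234), (37.42344284057617, 36.82481002807617), 0.8752167820930481)
dark n 185 mean [49.17233364  0.9299756 ] box mid [48.70240087  0.77321363] [18.67994698 18.93784497]
world [ 0.48887602 -0.19886978  0.06      ] [ 0.44659465 -0.21983099  0.22039599]
line n 557 centroid [ 0.44728715 -0.22047449] mid [ 0.44641359 -0.22100846] len 0.036115133125930905 ang 31.435542092901755
pos [ 0.44655302 -0.22004539  0.22041793] yaw 31.565115783410597
tool delta mm [-6.22931662e-01  7.47591357e-01  4.71117180e-05]
a.png
c_800.png
crop.png
w.png
w1.png
w2.png
w3.png
```

```bash
python3 -m creep '[1,-0.3,0,0.4,0, 1,-0.3,0,0.5,0, 1,0,0,0.5,0, 1,0,0,0.5,0, 1,0,0,0.4,0, 1,0,0,0,0, 1,0,0,0,0, 1,0,0,0,0]'; python3 tm.py; python3 tm.py; python3 dial.py 0.128
python3 - <<'E'
from h import *
save('w4.png',bot.camera('wrist'),1.5)
E
```

```text
time_s: 9.0
position: [0.4216, -0.2364, 0.1071]
tool_rot: [0.962, 0.272, 0.001, 0.001]
contact_force: [0.3, -0.4, -0.2]
finger_gap: 0.0106
finger_force: 60.4
cream rect tool mm ((78.29342651367188, 0.12090110778808594), (37.42245864868164, 37.22074508666992), 0.7572005987167358)
dark n 608 mean [7.8562963e+01 5.4510966e-02] box mid [78.46928504  0.09309426] [19.71406033 20.53045498]
world [ 0.49060278 -0.19954504  0.06      ] [ 0.42162951 -0.23639368  0.10705852]
cream rect tool mm ((78.284423828125, 0.25200843811035156), (37.478946685791016, 37.254058837890625), 0.6818216443061829)
dark n 611 mean [78.52087973  0.15510667] box mid [78.4682638   0.10824809] [19.68731064 20.53149427]
world [ 0.49086284 -0.19757352  0.06      ] [ 0.42156594 -0.23623884  0.10678502]Traceback (most recent call last):
  File "dial.py", line 20, in <module>
    measure(float(sys.argv[1]))
    ~~~~~~~^^^^^^^^^^^^^^^^^^^^
  File "dial.py", line 10, in measure
    k=cv2.morphologyEx(best.astype(np.uint8),cv2.MORPH_CLOSE,np.ones((7,7)))
                       ^^^^^^^^^^^
AttributeError: 'NoneType' object has no attribute 'astype'
```

View pics/w4.png

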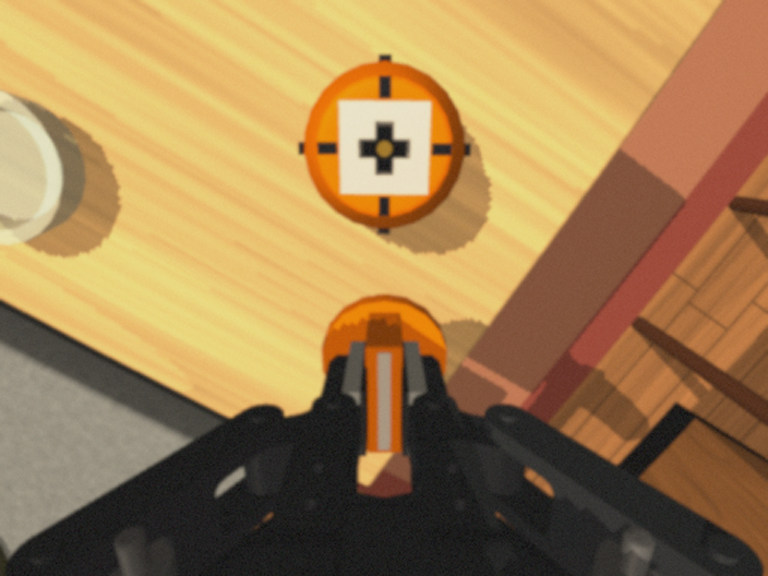

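```bash
python3 - <<'E'
from h import *
o=bot.get_obs();w=bot.camera('wrist');R=Ro.from_quat(o['tool_rot']).as_matrix()
hsv=cv2.cvtColor(w,cv2.COLOR_RGB2HSV)
t=lambda px,dz:(R.T@(atz('wrist',px,o['position'][2]+dz,o)-o['position'])*1000)[:2].round(2)
m=(hsv[:,:,0]<20)&(hsv[:,:,1]>165)&(hsv[:,:,2]>60)
for c in (250,256,262): print(c,hsv[190:212,c].tolist()[:12])
ys,xs=np.where(m[185:245,205:306]);print('rows',ys.min()+185)
for c in range(236,277,8):
    r=185+np.argmax(m[185:245,c]);p=t((c,r-.5),-.0157);y=p[1];print(c,r,p,'xc',p[0]-np.sqrt(625-y*y))
for r in (215,220,225): 
    q=np.where(m[r,205:306])[0]+205;print(r,q.min(),q.max(),t((q.min()-.5,r),-.0057),t((q.max()+.5,r),-.0057))
wl=(hsv[:,:,1]<110)&(hsv[:,:,2]>110);wl[:232]=0;wl[301:]=0;wl[:,:248]=0;wl[:,265:]=0
ys,xs=np.where(wl);print(len(ys),ys.min(),ys.max(),xs.mean(),t((xs.mean(),ys.min()-.5),.0233),t((xs.mean(),ys.max()+.5),.0233))
E
```

```text
250 [[19, 136, 234], [20, 133, 235], [20, 131, 234], [20, 134, 234], [20, 132, 234], [18, 138, 228], [16, 151, 215], [14, 183, 191], [13, 230, 184], [13, 236, 187], [13, 242, 195], [15, 243, 216]]
256 [[18, 137, 233], [18, 136, 232], [19, 136, 233], [20, 138, 233], [19, 137, 233], [17, 149, 222], [15, 176, 200], [14, 221, 180], [13, 241, 178], [14, 241, 187], [14, 243, 207], [16, 244, 226]]
262 [[19, 135, 234], [19, 136, 233], [18, 135, 234], [18, 137, 232], [18, 139, 231], [18, 144, 227], [15, 152, 215], [14, 181, 183], [13, 223, 169], [13, 240, 171], [14, 241, 182], [15, 243, 206]]
rows 196
236 201 [ 20.95 -11.  ] xc -1.4999443206436496
244 198 [22.83 -6.24] xc -1.3787256996315307
252 196 [24.09 -1.51] xc -0.8643563331134629
260 197 [23.47  3.2 ] xc -1.3243541960664906
268 198 [22.85  7.92] xc -0.8623090398214899
276 202 [20.35 12.7 ] xc -1.183926720410284
215 220 291 [ 15.83 -19.74] [15.89 20.89]
220 218 294 [ 12.77 -21.  ] [12.83 22.71]
225 217 295 [  9.66 -21.69] [ 9.73 23.42]
499 235 299 255.61723446893788 [18.2   0.68] [-18.16   0.72]
```

```bash
python3 -m creep '[1,0.4,-0.01,0,0.01, 1,0.4,0,0,0, 1,0.4,0,0,0, 1,0.37,0,0,0, 1,0,0,0,0, 1,0,0,0,0, 1,0,0,0,0]'
python3 -m creep '[1,0,0,0.1,0, 1,0,0,0.06,0, 1,0,0,0.04,0, 1,0,0,0.04,0, 1,0,0,0,0, 1,0,0,0,0]'; python3 look.py w5.png|head -1
```

```text
time_s: 10.1
position: [0.4874, -0.1954, 0.1053]
tool_rot: [0.964, 0.267, -0.0, 0.0]
contact_force: [-0.6, -0.3, -1.1]
finger_gap: 0.0108
finger_force: 60.4
time_s: 10.7
position: [0.4878, -0.1951, 0.0934]
tool_rot: [0.964, 0.267, -0.0, 0.0]
contact_force: [-0.0, 0.2, -0.5]
finger_gap: 0.0105
finger_force: 60.4
10.7 [ 0.48781231 -0.19514315  0.09338573] yaw 30.95386870421453 zax [ 2.01429716e-05 -2.02086690e-04 -9.99999979e-01] gap 0.010526697111440646 F [-0.02296202  0.24221648 -0.53030716]
```

```bash
python3 -m creep '[1,0,0,0.04,0, 1,0,0,0.04,0, 1,0,0,0.04,0, 1,0,0,0,0, 1,0,0,0,0]'
```

```text
time_s: 11.5
position: [0.4878, -0.1951, 0.0872]
tool_rot: [0.964, 0.267, -0.0, 0.0]
contact_force: [-0.5, -0.1, 0.2]
finger_gap: 0.011
finger_force: 60.4
```

```bash
python3 -m creep '[1,0,0,0.04,0, 1,0,0,0.04,0, 1,0,0,0.04,0, 1,0,0,0.04,0, 1,0,0,0.03,0, 1,0,0,0,0, 1,0,0,0,0]'
```

```text
time_s: 12.2
position: [0.4879, -0.1951, 0.0783]
tool_rot: [0.964, 0.267, 0.0, 0.0]
contact_force: [-2.5, 2.1, 5.2]
finger_gap: 0.0107
finger_force: 61.2
```

```bash
python3 -m creep '[1,0,0,0.03,0, 1,0,0,0.03,0, 1,0,0,0,0, 1,0,0,0,0]'; python3 -m creep '[1,0,0,0.02,0, 1,0,0,0,0, 1,0,0,0,0]'
```

```text
time_s: 12.6
position: [0.488, -0.1952, 0.0757]
tool_rot: [0.964, 0.267, 0.0, 0.0]
contact_force: [-2.5, 1.9, 7.3]
finger_gap: 0.0106
finger_force: 61.5
time_s: 12.9
position: [0.4881, -0.1953, 0.0757]
tool_rot: [0.964, 0.267, 0.0, 0.001]
contact_force: [-4.6, 3.1, 10.9]
finger_gap: 0.0107
finger_force: 62.1
```

```bash
python3 -m creep '[1,0,0,0.03,0, 1,0,0,0,0, 1,0,0,0,0, 1,0,0,0,0]';  python3 -m creep '[1,0,0,0.03,0, 1,0,0,0,0, 1,0,0,0,0, 1,0,0,0,0]'; python3 - <<'E'
from h import *
a=bot.camera('scene');w=bot.camera('wrist')
save('f.png',np.hstack([cv2.resize(a[190:290,90:190],(400,400),interpolation=2),cv2.resize(w[150:320,170:340],(400,400),interpolation=2)]))
E
```

```text
time_s: 13.3
position: [0.4884, -0.1955, 0.0756]
tool_rot: [0.964, 0.267, 0.001, 0.001]
contact_force: [-7.0, 5.4, 18.4]
finger_gap: 0.0105
finger_force: 63.1
time_s: 13.7
position: [0.4887, -0.1957, 0.0756]
tool_rot: [0.964, 0.267, 0.001, 0.002]
contact_force: [-11.3, 6.7, 24.4]
finger_gap: 0.0108
finger_force: 64.1
```

View pics/f.png

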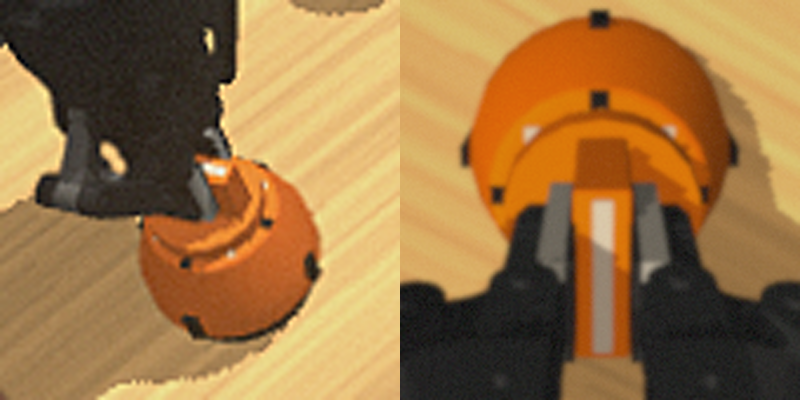

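```bash
python3 -m creep '[1,0,0,0,0, 1,0,0,0,0, 1,0,0,0,0, 1,0,0,0,0, 1,0,0,0,0, 1,0,0,0,0, 1,0,0,0,0, 1,0,0,0,0]'
```

```text
time_s: 14.6
position: [0.4886, -0.1957, 0.0756]
tool_rot: [0.964, 0.267, 0.001, 0.002]
contact_force: [-11.1, 7.6, 24.6]
finger_gap: 0.0111
finger_force: 64.1
```

Stable: the disc is flush in both views, with a steady 24.6 N push and the grip held. Handing in.

```bash
python3 -c "
from bench import bot
print(bot.close_job())"
```

```text
the job is handed in; nothing more can be done
None
```

The orange dial is off the hook, meshed and pushed fully home on the timer, still gripped by its bar and pressed down with about 25 N. I handed the job in at about 15 s; no verdict was returned, and I did not re-image the rooks and ashtray at the end.

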